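Lay a connecting rod in the inspection cradle under the swing-arm magnifier

ROBOT

A 7-joint arm with a two-finger parallel gripper is mounted at the origin on the work surface. World frame = base frame: x ahead of the robot, y to its left, z up, the work surface at z = 0. Lengths are in m, angles in rad, forces in N, time in s.
With the tool pointing down it reaches from about 0.4 to 0.9 m from the base axis. Payload 5.5 kg.
Tool frame: the origin (TCP) lies at the very end of the fingers, on their centre line; the grasp point (between the pads) lies 19 mm behind it; z points along the fingers, x is the direction in which the jaws open and shut, and the axes are right-handed (so a half turn about z gives the same grasp; the last joint's range is limited). The gripper opens to 85 mm and grips with 20 to 120 N. Pads are 22 mm wide; open, the fingers measure 114 mm over their backs; the gripper's body (76 mm by 85 mm) begins 54 mm behind the grasp point. The pads swing forward as they close: fully open they stand 13 mm farther back than shut.
Start: joints at [1.612, 0.501, -0.427, 1.55, 0.221, 1.138, -0.21], TCP at [0.143, -0.634, 0.231] pointing down, gripper open.
Joint ranges: [-2.88, 2.88], [-0.31, 2.03], [-1.54, 1.56], [0.2, 2.42], [-1.41, 4.55], [0.19, 2.02], [-2.57, 2.57]. Speed limits (rad/s): [2.57, 2.57, 3.14, 3.14, 3.14, 3.14, 3.14].

INTERFACE

Orientations are given as a unit quaternion [w, x, y, z].
In Python, from rig import ctrl gives the robot as it stands.
- The arm moves only by the tool move_arm, never from a script. Its argument "moves" is a list of rows, each a list of 2 entries, a list of its own where there are three numbers: the shift along the tool's x, y, z in m, then the turn, a rotation vector about the tool's x, y, z in rad. In form: [[[tx, ty, tz], [rx, ry, rz]], ...]. A call has 1 to 10 rows; each row shifts and turns the commanded pose from where the row before left it, along the tool's axes as they then stand; what a row does not reach is not made up. A row lasts 1/8 s, in which the tool goes at most 62.5 mm and 10.7 degrees, less where a joint would pass 70% of its speed; a pose out of reach is approached as far as the arm can. A call is refused whole if a number of a shift passes 0.0625 or a number of a turn 0.188, either way. A call with a gripper value outside its range is refused whole. "hand" is the opening, from 0 (shut) to 1 (fully open), set as the call begins (left out, the last holds). The fingers move at their own pace and stop on an object; the grip force is fixed at half the most. Time passes only in rows, so rows that do not move let the fingers close. It gives the time, the measured TCP pose, the force and the opening at its end, in the units of the state.
- ctrl.get_state(): the state, without advancing time (a new reading comes with each control period).
- ctrl.grab_frame(name): name is "scene" or "top" or "wrist"; returns the picture (384x512x3 uint8, red, green, blue); there is no depth.
- ctrl.get_calibration(name): a dict with "vertical_fov" (degrees; the focal length in pixels is half the picture's height over the tangent of half this angle, whatever the lens; pixels are square), "cx", "cy" (the principal point, pixels), "R" (3x3) and "t" (3): a world point X has camera coordinates R X + t. Camera axes: x right, y down, z forward; pixel columns grow to the right and rows downward; lengths in m; the calibration is good to about 2 mm. A picture is of the moment at which its call begins: read the wrist's pose just before it. get_calibration takes no time and is no camera call; for the wrist camera it gives the pose at the moment of the call.
- ctrl.finish_job(): hands the job in, once; it reports no verdict.
The state is a dict: "t": time; "q": joint angles; "joint_vel": joint speeds; "joint_efforts": joint torques, N m; "ee_pos": TCP position; "orientation": TCP orientation; "ft_force": force on the tool from outside, world axes, zero at the start; "torque": the same for the moment, N m; "opening": finger opening in m.
Only numpy, scipy, OpenCV 4.12 (cv2) and the standard library are available. Lean on these libraries where they do the work, as an engineer would, in place of code of your own. Each camera call takes 0.05 s, during which the arm holds its last target. There are 200 camera calls.

TASK

Swing the bench magnifier's arm well clear of the cradle, a good sixty degrees towards the robot's left. Take the longest connecting rod from the crate, set it down flat on the middle of the rubber mat and let go, then take it again another way and lay it flat in the cradle, small end in the channel and big end on the open pad. Then swing the magnifier back so that its lens is centred over the cradle; leave the other parts and tools as they are.

Things in the scene. Friction and masses are not known exactly. Their poses are not given: they have to be found in the camera images.
- lamp_arm (a joint): Magnifier arm's hinge, rad, about stand's z axis. At 0 the arm points along 235 degrees in the stand frame (anticlockwise from x, seen from above), lens over the cradle; the value grows as it turns clockwise seen from above, to the robot's left (direction = 235 degrees - value). Range -0.4 to 1.5; above 0.9 is clear. Light friction (about 2 N at the grip); stays where it is left.
- stand: Fixed stand of the magnifier: grey foot 130 x 130 x 16 mm with a steel post; origin under the foot's centre, on the hinge axis. The arm hub on the post reaches up to 221 mm.
- lamp_grip (a point): Middle of the upright round black grip on the white arm, by which it is swung: 18 mm diameter, 155 mm from the hinge axis, standing 55 mm tall on the arm's top, from 210 to 265 mm above the bench; this point is 243 mm up. The arm under it is 20 mm wide, from 194 to 210 mm up.
- lens_centre (a point): Centre of the round magnifier lens at the arm's end, 230 mm from the hinge axis and 199 mm above the bench. Its white ring is 120 mm in outer diameter, from 187 to 211 mm up.
- cradle: Fixed aluminium cradle, origin under its middle; level rest surface 20 mm up. From x = -12 to +90 mm a channel 40 mm wide between cheeks 10 mm thick, tops 55 mm up, with an end wall at +90; fingers do not fit in beside the rod. From x = -90 to -12 mm an open pad 44 mm wide, no walls, for the big end. Seated, the conrod's origin is at about (0, 0, 20 mm) and its x axis along the cradle's.
- mat: Black rubber mat, fixed, 120 (x) x 220 (y) x 3 mm thick; origin under its centre.
- crate: Fixed grey open crate, 210 (x) x 260 (y) x 50 mm, walls and floor 5 mm; origin under its centre. Two dividers 4 mm thick (tops 45 mm up) at y = -41 and +41 mm run from x = +25 mm to the far wall and make three lanes; the rest is undivided. Three parts lie flat on its floor, one per lane in any order, big ends in the lanes, x axes roughly along the crate's -x.
- conrod: The wanted part: longest steel connecting rod, 160 mm long, 20 mm thick, 0.22 to 0.42 kg. Origin mid-length on its underside, x towards the small end, z up. Big end: 56 mm ring at x = -52 mm with flat bosses, 58 mm across in y (flats x = -68 to -36). Shank 18 mm wide, x = -24 to +48. Small end: 32 mm ring at +64. In the crate only the shank leaves room for fingers, not the big end.
- small_end (a point): Centre of the conrod's small end, on its underside, at x = +64 mm of the conrod.
- short_rod: Bystander in the crate: a similar but smaller connecting rod, 122 mm long, big end 48 mm across, 20 mm thick; origin mid-length on its underside, x towards its small end.
- link: Bystander in the crate: a straight steel link with two equal 34 mm eyes, 150 mm long, 18 mm thick; origin mid-length on its underside.
- oiler: Bystander: white oil bottle with a red cap, 52 mm diameter, 140 mm tall; origin under its centre.
- can: Bystander: grey can, 60 mm diameter, 130 mm tall; origin under its centre.
- jar: Bystander: grey jar, 68 mm diameter, 80 mm tall; origin under its centre.
- hammer: Bystander: hammer with a wooden handle lying on the bench, handle towards its -x.
- screwdriver: Bystander: screwdriver with a red handle lying on the bench, handle towards its -x.
- wrench: Bystander: steel wrench lying on the bench, along its x axis.
Things that resemble listed ones, but are neither listed nor needed, are in the scene too. Leave any brown look-alike of the conrod alone.

How it is judged:
By the outcome, as a careful person would: the job done as asked, in the order asked, and still so for the second after the job is handed in, with the robot touching nothing.
It also fails if it takes over 72 s, if anything falls off the work surface, if the arm or the gripper's body presses on something with over 40 N, if the wrist force passes 120 N, or if a joint passes its speed limit or range.

## Working session

There is one attempt and no reset: what is moved stays moved. The work goes in short steps, Python scripts to look and compute and a tool call to move; the robot and the scene stay as the last step left them, time stands still between calls to the robot, and variables do not carry over. Pictures are saved under pics/ and viewed, about 8 in all and at most 12, crops included, and the job is handed in when it is done.

Besides the shell and the picture viewer there is one more tool, called by a JSON object that holds its "api" and its "payload". move_arm: Moves the arm, as the interface text tells. Its arguments: {"type":"object","properties":{"moves":{"type":"array"},"hand":{"type":"number"}},"required":["moves"]}

```bash
ls; mkdir -p pics
python3 - <<'E'
from rig import ctrl
import cv2,json
s=ctrl.get_state();print(s)
for n in("top","scene"):
    im=ctrl.grab_frame(n);cv2.imwrite(f'pics/{n}0.png',cv2.resize(im[:,:,::-1],(800,600),interpolation=cv2.INTER_CUBIC))
    print(n,ctrl.get_calibration(n))
print(ctrl.get_calibration("wrist"))
E
```

```text
pics
{'t': 0.0, 'q': array([ 1.61218903,  0.5018535 , -0.42679124,  1.55143073,  0.22082045,
        1.13833417, -0.21028722]), 'joint_vel': array([-6.90710751e-04, -4.16047928e-04, -1.59253573e-03,  1.67280731e-03,
        2.17335305e-05, -1.88314514e-04,  9.56440988e-04]), 'joint_efforts': array([-7.73813031e-05, -5.69507253e+01, -5.81640333e+00, -2.80936754e+01,
        1.05555664e-02,  1.19501859e-02, -8.47808138e-06]), 'ee_pos': array([ 0.14279039, -0.63341024,  0.23026385]), 'orientation': array([-6.30438842e-04,  7.81044966e-01, -6.24474017e-01, -7.52838857e-04]), 'ft_force': array([ 0.32108562, -0.22294817, -0.57476804]), 'torque': array([ 0.00221543, -0.0251052 , -0.02570604]), 'opening': 0.08527405038989846}
top {'vertical_fov': 49.1898304593347, 'cx': 252.91238710128152, 'cy': 188.1186951030372, 'R': array([[ 0.00724184, -0.99982555,  0.01721729],
       [-0.99529119, -0.00887116, -0.09652326],
       [ 0.09665916, -0.01643721, -0.9951818 ]]), 't': array([-0.04289337,  0.56625041,  1.4715441 ])}
scene {'vertical_fov': 43.78237143635075, 'cx': 253.88778678727198, 'cy': 195.208718742743, 'R': array([[ 0.74845656,  0.66317856,  0.0026417 ],
       [ 0.51055459, -0.5736553 , -0.64051042],
       [-0.42325735,  0.48074296, -0.76794493]]), 't': array([-0.37077514, -0.17411649,  2.10981166])}
{'vertical_fov': 58.32775999158248, 'cx': 258.22403344374527, 'cy': 195.47368071817735, 'R': array([[ 0.22026944, -0.97543684, -0.00208233],
       [-0.93665284, -0.21210641,  0.27873342],
       [-0.27232852, -0.05944604, -0.96036626]]), 't': array([-0.64894566, -0.03598801,  0.37919985])}
```

View pics/top0.png

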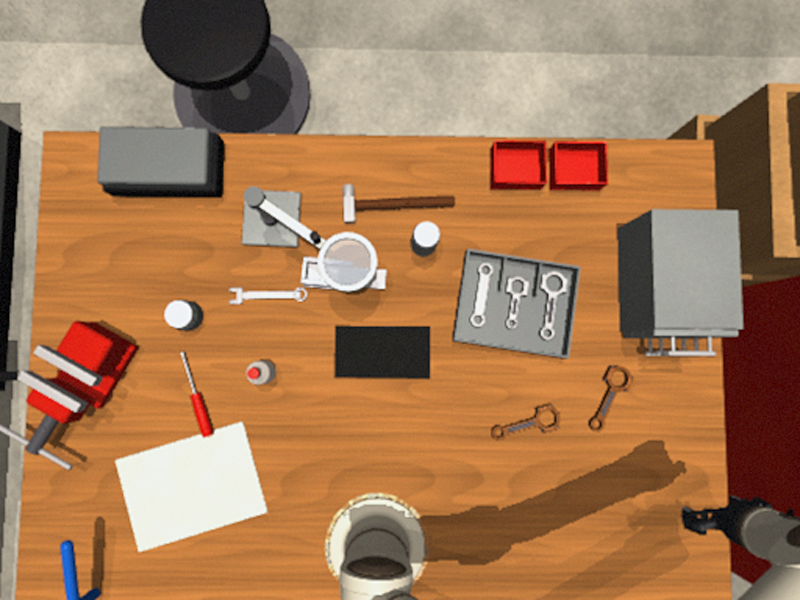

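View pics/scene0.png

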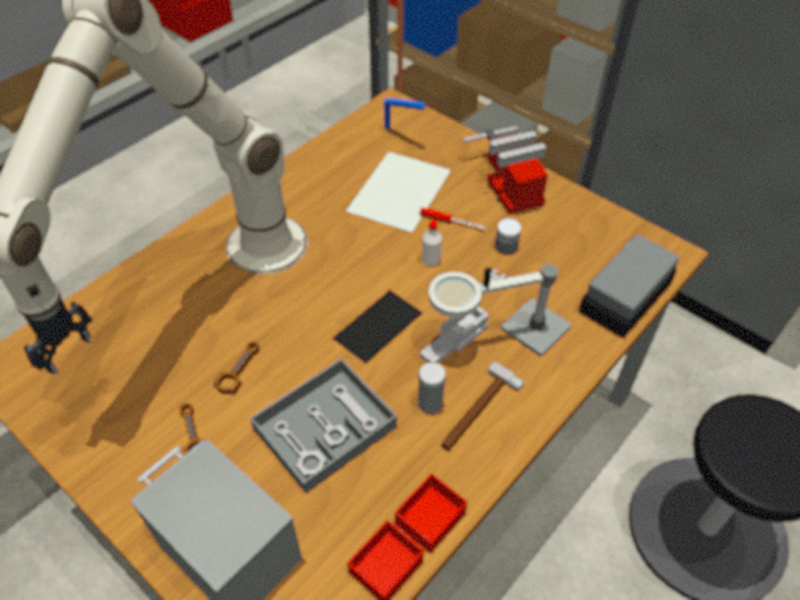

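The top view shows the crate at (517,303), with the conrod in the right lane: big end (553,284), small end (548,331). It also shows the mat (382,352), the cradle (343,275), the stand hub (255,198) and the lens (347,262). I'll enlarge this area to measure it.

```bash
cat > h.py <<'E'
from rig import ctrl
import numpy as np, cv2
from scipy.spatial.transform import Rotation as Rot
def K(c):
    f=192/np.tan(np.radians(c["vertical_fov"])/2); return np.array([[f,0,c["cx"]],[0,f,c["cy"]],[0,0,1]])
def back(c,px,z):
    d=c["R"].T@np.linalg.solve(K(c),[*px,1]); o=-c["R"].T@c["t"]
    return o+d*(z-o[2])/d[2]
def proj(c,X):
    p=K(c)@(c["R"]@np.asarray(X,float)+c["t"]); return p[:2]/p[2]
def tcp():
    s=ctrl.get_state(); o=s["orientation"]
    return s, np.array(s["ee_pos"]), Rot.from_quat(np.roll(o,-1))
def rel(target,yaw=None,R1=None):
    """tool-frame shift and turn from the present pose; yaw = heading of tool x, tool pointing down"""
    s,p,R=tcp()
    if R1 is None: R1=Rot.from_matrix(np.c_[[np.cos(yaw),np.sin(yaw),0],[np.sin(yaw),-np.cos(yaw),0],[0,0,-1]])
    print("t",round(s["t"],2),"p",p.round(4),"yaw",round(np.degrees(np.arctan2(*R.as_matrix()[1::-1,0])),1),"tilt",R.as_matrix()[:,2].round(3),"F",s["ft_force"].round(1),"open",round(s["opening"],4),"q",s["q"].round(2))
    print(" shift now",R.inv().apply(np.asarray(target)-p).round(4),"turn",(R.inv()*R1).as_rotvec().round(4),"shift after turn",R1.inv().apply(np.asarray(target)-p).round(4))
E
python3 - <<'E'
from h import *
im=cv2.imread('pics/top0.png');im=ctrl.grab_frame("top")[:,:,::-1]
x0,y0=145,110
cv2.imwrite('pics/crop.png',cv2.resize(im[y0:y0+145,x0:x0+235],None,fx=3.4,fy=3.4,interpolation=cv2.INTER_CUBIC))
np.save('top.npy',im)
E
```

```text
(no output)
```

View pics/crop.png

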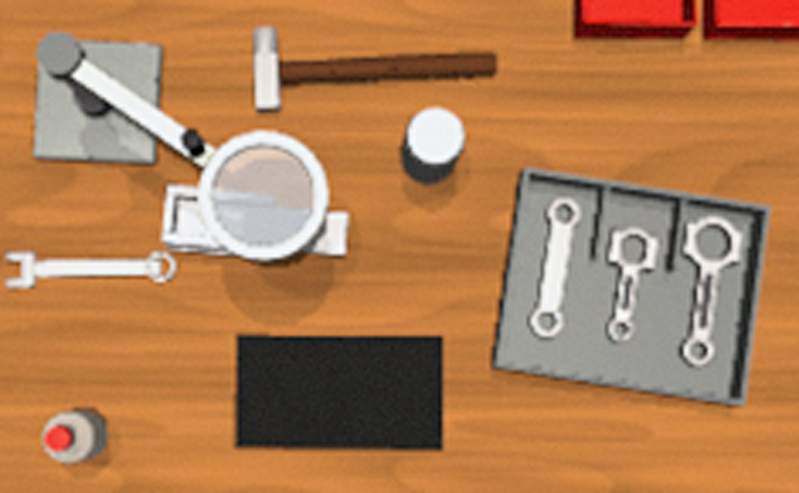

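The crop shows these positions:

| Item | Crop pixels |
|---|---|
| Hub top | (61,55) |
| Lens ring centre | (263,195) |
| Grip | (187,130) to (205,152) |
| Cradle end wall | x≈165 |
| Cradle pad end | (346,212) to (344,255) |
| Conrod big end | (712,242) |
| Conrod small end | (697,350) |
| Mat | (237..442, 336..447) |

Run:
```python
from h import *
c=ctrl.get_calibration("top"); print("cam",(-c["R"].T@c["t"]).round(3))
for n,u,v,z in [("hub",61,55,.221),("foot1",36,158,.016),("foot2",157,162,.016),("foot3",160,43,.016),("lens",263,195,.211),("gripbase",203,150,.212),("griptop",188,135,.265),
 ("big",712,242,.025),("small",697,350,.025),("link1",564,213,.023),("link2",547,321,.023),("short1",633,248,.025),("short2",621,330,.025),
 ("m1",237,336,.003),("m2",442,336,.003),("m3",442,447,.003),("m4",236,447,.003),
 ("cr_w1",168,186,.055),("cr_w2",163,248,.055),("pad1",346,212,.02),("pad2",344,255,.02),
 ("c1",527,170,.05),("c2",768,208,.05),("c3",743,404,.05),("c4",494,368,.05),("can",435,135,.13),("oil",60,438,.14)]:
    print(n,back(c,((u+.5)/3.4-.5+145,(v+.5)/3.4-.5+110),z).round(4)[:2])
rel([0,0,0],0)
```

```text
cam [ 0.422 -0.014  1.52 ]
hub [0.7421 0.2504]
foot1 [0.6808 0.3154]
foot2 [0.6778 0.187 ]
foot3 [0.807  0.1866]
lens [0.6147 0.0625]
gripbase [0.6561 0.1186]
griptop [0.66   0.1268]
big [ 0.5965 -0.4026]
small [ 0.482  -0.3849]
link1 [ 0.6262 -0.2459]
link2 [ 0.5114 -0.2272]
short1 [ 0.5893 -0.3185]
short2 [ 0.5024 -0.3049]
m1 [0.4939 0.1   ]
m2 [ 0.4957 -0.1179]
m3 [ 0.3784 -0.1182]
m4 [0.3769 0.0992]
cr_w1 [0.6461 0.1699]
cr_w2 [0.5815 0.1737]
pad1 [ 0.6255 -0.0146]
pad2 [ 0.5796 -0.0129]
c1 [ 0.6675 -0.2032]
c2 [ 0.6299 -0.4554]
c3 [ 0.4258 -0.4254]
c4 [ 0.4608 -0.1684]
can [ 0.6882 -0.1018]
oil [0.3884 0.2574]
t 0.15 p [ 0.1428 -0.6336  0.2305] yaw -77.3 tilt [-0.     0.001 -1.   ] F [-0.7  0.1 -0.1] open 0.0853 q [ 1.61  0.5  -0.43  1.55  0.22  1.14 -0.21]
 shift now [-6.491e-01 -1.000e-04  2.315e-01] turn [-1.100e-03  1.200e-03 -1.349e+00] shift after turn [-0.1428 -0.6336  0.2305]
```

{"api": "move_arm", "payload": {"moves": [[[0, 0, -0.02], [0, 0, -0.188]], [[0, 0, -0.02], [0, 0, -0.188]], [[0, 0, -0.02], [0, 0, -0.188]], [[0, 0, -0.02], [0, 0, -0.188]], [[0, -0.03, 0], [0, 0, 0]], [[0, -0.045, 0], [0, 0, 0]], [[0, -0.045, 0], [0, 0, 0]], [[0, -0.045, 0], [0, 0, 0]], [[0, -0.045, 0], [0, 0, 0]], [[0, -0.045, 0], [0, 0, 0]]], "hand": 1}}

```text
t: 1.4
ee_pos: [0.2874, -0.422, 0.3112]
orientation: [0.0, 0.955, -0.295, -0.0]
ft_force: [0.1, -0.1, -0.1]
opening: 0.0856
```

{"api": "move_arm", "payload": {"moves": [[[0, -0.045, 0], [0, 0, 0]], [[0, -0.045, 0], [0, 0, 0]], [[0, -0.045, 0], [0, 0, 0]], [[0, -0.045, 0], [0, 0, 0]], [[0, -0.045, 0], [0, 0, 0]], [[0, -0.045, 0], [0, 0, 0]], [[0, -0.045, 0], [0, 0, 0]], [[0, -0.045, 0], [0, 0, 0]]]}}

```text
t: 2.4
ee_pos: [0.4902, -0.1251, 0.3112]
orientation: [0.0, 0.955, -0.295, 0.0]
ft_force: [0.4, -0.4, 0.4]
opening: 0.0854
```

Run:
```python
from h import *
rel([.655,.122,.31],np.radians(-34.2))
c=ctrl.get_calibration("wrist");im=ctrl.grab_frame("wrist")
cv2.imwrite('pics/w1.png',im[:,:,::-1])
print([proj(c,X).round(0) for X in ([.655,.122,.265],[.742,.25,.221],[.6147,.0625,.211],[.608,.079,.02])])
```

```text
t 2.4 p [ 0.4902 -0.1251  0.3112] yaw -34.3 tilt [-0. -0. -1.] F [ 0.4 -0.4  0.4] open 0.0854 q [ 1.03  0.24 -0.96  1.8   0.21  1.21 -0.6 ]
 shift now [-0.0033 -0.297   0.0011] turn [ 0.0004 -0.0002 -0.0025] shift after turn [-0.0026 -0.297   0.0012]
[array([ 248., -589.]), array([  246., -1067.]), array([ 252., -194.]), array([241., -63.])]
```

View pics/w1.png

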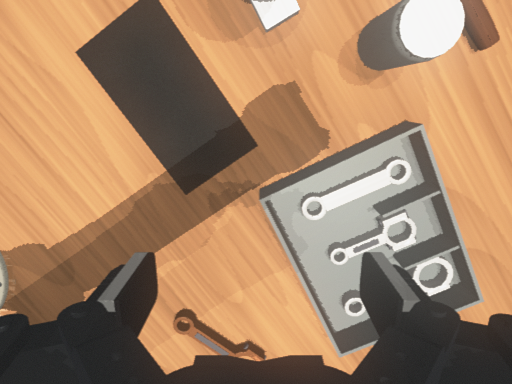

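The wrist view shows the crate with the conrod in its right-hand lane, partly behind the finger, and the mat at upper left. I'll go on to above the grip.

{"api": "move_arm", "payload": {"moves": [[[-0.003, -0.042, 0], [0, 0, 0]], [[0, -0.045, 0], [0, 0, 0]], [[0, -0.045, 0], [0, 0, 0]], [[0, -0.045, 0], [0, 0, 0]], [[0, -0.045, 0], [0, 0, 0]], [[0, -0.045, 0], [0, 0, 0]], [[0, -0.03, 0], [0, 0, 0]], [[0, 0, 0], [0, 0, 0]]]}}

```text
t: 3.45
ee_pos: [0.6545, 0.1239, 0.3105]
orientation: [-0.001, 0.956, -0.293, -0.001]
ft_force: [-1.0, -0.2, 0.2]
opening: 0.0855
```

Run:
```python
from h import *
rel([.655,.122,.226],np.radians(-34.2))
c=ctrl.get_calibration("wrist");im=ctrl.grab_frame("wrist")
cv2.imwrite('pics/w2.png',im[:,:,::-1])
print([proj(c,X).round(0) for X in ([.655,.122,.265],[.742,.25,.221],[.6147,.0625,.211],[.608,.079,.02])])
```

```text
t 3.45 p [0.6545 0.1239 0.3105] yaw -34.1 tilt [-0.001  0.002 -1.   ] F [-1.  -0.2  0.2] open 0.0855 q [ 0.35  0.59 -0.91  1.4   0.46  1.37 -1.15]
 shift now [0.0016 0.0014 0.0845] turn [-0.0009  0.0022  0.0021] shift after turn [0.0015 0.0013 0.0845]
[array([260., 225.]), array([261., -51.]), array([260., 286.]), array([248., 202.])]
```

View pics/w2.png

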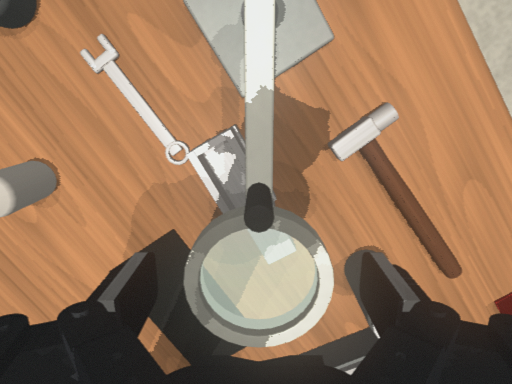

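The wrist view shows the grip top at (259,217) and the lens at (259,285), within about 8 px of the prediction. I'll descend and grip.

{"api": "move_arm", "payload": {"moves": [[[0.0015, -0.001, 0.025], [0, 0, 0]], [[0, 0, 0.03], [0, 0, 0]], [[0, 0, 0.028], [0, 0, 0]], [[0, 0, 0], [0, 0, 0]]]}}

```text
t: 4.0
ee_pos: [0.6549, 0.118, 0.2259]
orientation: [0.002, 0.955, -0.296, -0.002]
ft_force: [-0.1, 0.2, 0.2]
opening: 0.0852
```

{"api": "move_arm", "payload": {"moves": [[[0, 0, 0], [0, 0, 0]], [[0, 0, 0], [0, 0, 0]], [[0, 0, 0], [0, 0, 0]], [[0, 0, 0], [0, 0, 0]], [[0, 0, 0], [0, 0, 0]], [[0, 0, 0], [0, 0, 0]]], "hand": 0}}

```text
t: 4.75
ee_pos: [0.6566, 0.1213, 0.2293]
orientation: [-0.0, 0.956, -0.295, 0.0]
ft_force: [-2.9, -0.8, 5.5]
opening: 0.0166
```

{"api": "move_arm", "payload": {"moves": [[[-0.0093, -0.0003, 0], [0, 0, 0.06]], [[-0.017, -0.0009, 0], [0, 0, 0.11]], [[-0.017, -0.0009, 0], [0, 0, 0.11]], [[-0.017, -0.0009, 0], [0, 0, 0.11]], [[-0.017, -0.0009, 0], [0, 0, 0.11]], [[-0.017, -0.0009, 0], [0, 0, 0.11]]]}}

```text
t: 5.5
ee_pos: [0.5969, 0.1929, 0.2292]
orientation: [0.002, 0.822, -0.57, -0.0]
ft_force: [-8.3, -4.3, 11.4]
opening: 0.0164
```

{"api": "move_arm", "payload": {"moves": [[[-0.017, -0.0009, 0], [0, 0, 0.11]], [[-0.017, -0.0009, 0], [0, 0, 0.11]], [[-0.017, -0.0009, 0], [0, 0, 0.11]], [[-0.017, -0.0009, 0], [0, 0, 0.11]], [[-0.0155, -0.0008, 0], [0, 0, 0.1]], [[0, 0, 0], [0, 0, 0]], [[0, 0, 0], [0, 0, 0]]]}}

```text
t: 6.38
ee_pos: [0.5869, 0.2801, 0.2293]
orientation: [-0.001, -0.643, 0.766, 0.003]
ft_force: [-12.5, 1.9, 9.4]
opening: 0.0164
```

Run:
```python
from h import *
rel([.655,.122,.226],np.radians(-100))
s,p,R=tcp(); d=p[:2]-[.742,.25]; print(np.hypot(*d),np.degrees(np.arctan2(d[1],d[0]))%360)
```

```text
t 6.38 p [0.5869 0.2801 0.2293] yaw -100.0 tilt [-0.005  0.002 -1.   ] F [-12.5   1.9   9.4] open 0.0164 q [-0.03  0.55 -0.65  1.54  0.35  1.17 -2.49]
 shift now [ 0.1439 -0.0945  0.0026] turn [0.0055 0.0013 0.0008] shift after turn [ 0.1438 -0.0946  0.0033]
0.15802913700008014 169.0343828355869
```

{"api": "move_arm", "payload": {"moves": [[[0, 0, 0], [0, 0, 0]], [[0, 0, 0], [0, 0, 0]], [[0, 0, 0], [0, 0, 0]], [[0, 0, 0], [0, 0, 0]], [[0, 0, -0.015], [0, 0, 0]], [[0, 0, -0.035], [0, 0, 0]], [[0, 0, -0.04], [0, 0, 0]]], "hand": 1}}

```text
t: 7.25
ee_pos: [0.591, 0.276, 0.3199]
orientation: [-0.0, -0.641, 0.767, 0.0]
ft_force: [-0.7, 0.1, 0.2]
opening: 0.0854
```

{"api": "move_arm", "payload": {"moves": [[[0, 0, 0], [0, 0, -0.186]], [[0, 0, 0], [0, 0, -0.186]], [[0, 0, 0], [0, 0, -0.186]], [[0, 0, 0], [0, 0, -0.186]], [[0, 0, 0], [0, 0, -0.186]], [[0, 0, 0], [0, 0, -0.186]], [[0, 0, 0], [0, 0, -0.186]], [[0, 0, 0], [0, 0, -0.186]], [[0, 0, 0], [0, 0, -0.186]], [[0, 0, 0], [0, 0, -0.186]]]}}

```text
t: 8.5
ee_pos: [0.5915, 0.276, 0.3196]
orientation: [-0.0, 0.998, 0.058, 0.001]
ft_force: [0.4, 0.1, -0.4]
opening: 0.0853
```

Run:
```python
from h import *
rel([.52,-.37,.2],np.radians(81.2))
im=ctrl.grab_frame("top")[:,:,::-1]
x0,y0=130,110
cv2.imwrite('pics/top2.png',cv2.resize(im[y0:y0+100,x0:x0+133],None,fx=6,fy=6,interpolation=cv2.INTER_CUBIC))
```

```text
t 8.5 p [0.5915 0.276  0.3196] yaw 6.7 tilt [ 0.001  0.    -1.   ] F [ 0.4  0.1 -0.4] open 0.0853 q [ 0.2   0.62 -1.07  1.42  0.54  1.41 -0.75]
 shift now [-0.1463  0.6333  0.1194] turn [ 7.0000e-04 -1.1000e-03 -1.3006e+00] shift after turn [-0.6493  0.0281  0.1196]
```

View pics/top2.png

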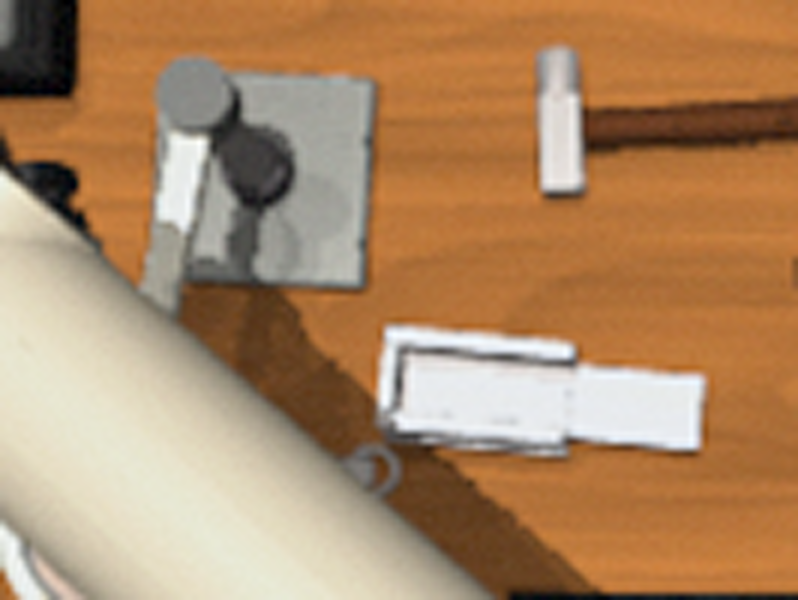

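The top crop shows the arm swung clear and the cradle bare. Its channel corners are (387,328), (380,435), (575,345) and (568,455). The pad corners are (705,377) and (699,450). Next I go to the crate.

{"api": "move_arm", "payload": {"moves": [[[0, 0, 0], [0, 0, -0.186]], [[0, 0, 0], [0, 0, -0.186]], [[0, 0, 0], [0, 0, -0.186]], [[0, 0, 0], [0, 0, -0.186]], [[0, 0, 0], [0, 0, -0.186]], [[0, 0, 0], [0, 0, -0.186]], [[0, 0, 0], [0, 0, -0.186]], [[-0.03, 0.003, 0], [0, 0, 0]], [[-0.045, 0.004, 0], [0, 0, 0]], [[-0.045, 0.004, 0], [0, 0, 0]]], "hand": 0.45}}

```text
t: 9.8
ee_pos: [0.5833, 0.1547, 0.319]
orientation: [0.0, 0.762, 0.648, 0.0]
ft_force: [0.2, -0.6, -0.5]
opening: 0.0386
```

{"api": "move_arm", "payload": {"moves": [[[-0.045, 0.004, 0], [0, 0, 0]], [[-0.045, 0.004, 0], [0, 0, 0]], [[-0.045, 0.004, 0], [0, 0, 0]], [[-0.045, 0.004, 0], [0, 0, 0]], [[-0.045, 0.004, 0], [0, 0, 0]], [[-0.045, 0.004, 0], [0, 0, 0]], [[-0.045, 0.004, 0.01], [0, 0, 0]], [[-0.045, 0.004, 0.03], [0, 0, 0]], [[-0.045, 0.004, 0.03], [0, 0, 0]], [[-0.045, 0.004, 0.03], [0, 0, 0]]]}}

```text
t: 11.05
ee_pos: [0.5519, -0.2971, 0.2182]
orientation: [0.001, 0.762, 0.648, -0.0]
ft_force: [1.2, 0.4, 0.2]
opening: 0.0387
```

Run:
```python
from h import *
c=ctrl.get_calibration("top")
P=[back(c,((u+.5)/6-.5+130,(v+.5)/6-.5+110),z)[:2] for u,v,z in [(387,328,.055),(380,435,.055),(568,455,.055),(575,345,.055),(705,377,.02),(699,450,.02)]]
print(np.round(P,4))
P=np.array(P)
ax=(P[2]+P[3]-P[0]-P[1])
for a,b in ((0,3),(1,2)):
    d=P[a]-P[b];print("yaw",np.degrees(np.arctan2(d[1],d[0])),np.hypot(*d))
m=(P[4]+P[5])/2; w=(P[0]+P[1])/2; d=w-m; print("pad-wall",np.degrees(np.arctan2(d[1],d[0])),np.hypot(*d), "origin at 90 from pad",m+.09*d/np.hypot(*d),"cheek end mid",(P[2]+P[3])/2)
print((back(c,((194+.5)/6-.5+130,(93+.5)/6-.5+110),.221)).round(4))
rel([.5451,-.3947,.2],np.radians(81.2))
c=ctrl.get_calibration("wrist");im=ctrl.grab_frame("wrist")
cv2.imwrite('pics/w3.png',im[:,:,::-1])
print([proj(c,X).round(0) for X in ([.5965,-.4026,.025],[.482,-.3849,.025])])
```

```text
[[ 0.6465  0.1698]
 [ 0.5833  0.1726]
 [ 0.5726  0.0627]
 [ 0.6375  0.0595]
 [ 0.624  -0.017 ]
 [ 0.5799 -0.0138]]
yaw 85.34123782004704 0.11068134122249794
yaw 84.40943849772145 0.11040342909985366
pad-wall 86.02935731619756 0.18708721697195607 origin at 90 from pad [0.6081821  0.07437368] cheek end mid [0.60503241 0.06113088]
[0.7445 0.2526 0.221 ]
t 11.05 p [ 0.5519 -0.2971  0.2182] yaw 80.7 tilt [ 0.    -0.001 -1.   ] F [1.2 0.4 0.2] open 0.0387 q [ 1.28  0.87 -1.37  1.61  0.87  1.39  1.22]
 shift now [-0.0974  0.009   0.0183] turn [ 0.0006  0.0011 -0.0085] shift after turn [-0.0975  0.0082  0.0182]
[array([165., 226.]), array([155., 112.])]
```

View pics/w3.png

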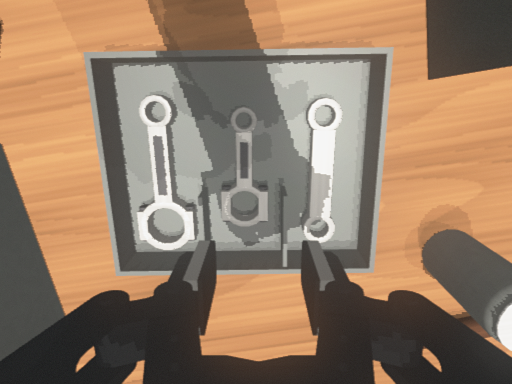

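The wrist view shows the conrod's big hole at (165,222) and small hole at (155,111), close to the prediction.

Run:
```python
from h import *
c=ctrl.get_calibration("wrist")
b=back(c,(165,222),.025);s=back(c,(155,111),.025);d=(s-b)[:2];L=np.hypot(*d);print(b,s,L,np.degrees(np.arctan2(d[1],d[0])))
o=b[:2]+d/L*.052;print("origin",o)
l=back(c,(203,180),.045);print('divider end',l)
y=np.arctan2(d[1],d[0])-np.pi/2
g=b[:2]+d/L*.054
rel([*g,.12],y)
```

```text
[ 0.58421222 -0.40887636  0.025     ] [ 0.47531021 -0.3912164   0.025     ] 0.11032462523995604 170.78887999704574
origin [ 0.53288275 -0.40055258]
divider end [ 0.54359241 -0.35700721  0.045     ]
t 11.1 p [ 0.5485 -0.3055  0.2128] yaw 80.2 tilt [-0.006 -0.003 -1.   ] F [-1.3 -6.3 -3.3] open 0.0382 q [ 1.28  0.88 -1.36  1.61  0.87  1.39  1.22]
 shift now [-0.096  -0.0006  0.0931] turn [-0.0058  0.0037 -0.0108] shift after turn [-0.0963 -0.0022  0.0928]
```

{"api": "move_arm", "payload": {"moves": [[[-0.03, 0.003, 0.02], [0, 0, -0.008]], [[-0.03, 0.003, 0.03], [0, 0, 0]], [[-0.028, 0.002, 0.04], [0, 0, 0]], [[0, 0, 0.02], [0, 0, 0]], [[0, 0, 0], [0, 0, 0]], [[0, 0, 0], [0, 0, 0]]]}}

```text
t: 11.85
ee_pos: [0.548, -0.3816, 0.1103]
orientation: [0.001, 0.758, 0.653, 0.001]
ft_force: [-0.0, 0.4, -0.5]
opening: 0.0384
```

Run:
```python
from h import *
rel([.543,-.3945,.010],np.radians(81.2))
c=ctrl.get_calibration("wrist");im=ctrl.grab_frame("wrist")
rel([.543,-.3945,.010],np.radians(81.2))
for X in ([.5965,-.4026,.025],[.482,-.3849,.025]): cv2.circle(im,[int(round(v)) for v in proj(c,X)],3,(255,0,0),-1)
cv2.imwrite('pics/w4.png',im[:,:,::-1])
```

```text
t 11.85 p [ 0.548  -0.3816  0.1103] yaw 81.5 tilt [ 0.002 -0.    -1.   ] F [-0.   0.4 -0.5] open 0.0384 q [ 1.31  1.03 -1.25  1.58  1.    1.29  1.32]
 shift now [-0.0135 -0.0032  0.1003] turn [ 0.0022 -0.0001  0.0053] shift after turn [-0.0135 -0.0029  0.1003]
t 11.9 p [ 0.548  -0.3819  0.1105] yaw 81.5 tilt [ 0.003 -0.001 -1.   ] F [ 0.9 -0.   0.1] open 0.0384 q [ 1.31  1.02 -1.25  1.58  1.    1.29  1.32]
 shift now [-0.0132 -0.0034  0.1005] turn [0.0026 0.0005 0.0053] shift after turn [-0.0132 -0.003   0.1005]
```

View pics/w4.png

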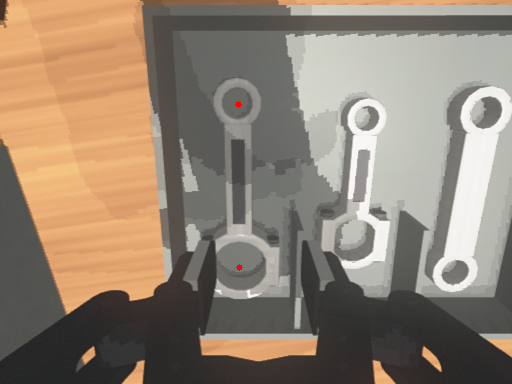

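The projected marks sit on the conrod laterally and about 4 px (3 mm) off along its length. I'll descend and grip.

{"api": "move_arm", "payload": {"moves": [[[-0.0132, -0.006, 0.02], [0, 0, 0.005]], [[0, 0, 0.025], [0, 0, 0]], [[0, 0, 0.025], [0, 0, 0]], [[0, 0, 0.018], [0, 0, 0]], [[0, 0, 0.01], [0, 0, 0]], [[0, 0, 0], [0, 0, 0]], [[0, 0, 0], [0, 0, 0]]]}}

```text
t: 12.78
ee_pos: [0.5394, -0.3952, 0.0112]
orientation: [0.001, 0.76, 0.65, 0.0]
ft_force: [0.3, -0.8, 0.3]
opening: 0.0388
```

{"api": "move_arm", "payload": {"moves": [[[0, 0, 0], [0, 0, 0]], [[0, 0, 0], [0, 0, 0]], [[0, 0, 0], [0, 0, 0]], [[0, 0, 0], [0, 0, 0]], [[0, 0, 0], [0, 0, 0]]], "hand": 0}}

```text
t: 13.4
ee_pos: [0.5393, -0.3954, 0.0116]
orientation: [0.001, 0.76, 0.65, 0.0]
ft_force: [-0.8, 0.6, 6.5]
opening: 0.0165
```

{"api": "move_arm", "payload": {"moves": [[[0, 0, -0.02], [0, 0, 0]], [[0, 0, -0.035], [0, 0, 0]], [[0, 0, -0.035], [0, 0, 0]], [[0, 0, -0.03], [0, 0, 0]], [[0, 0, 0], [0, 0, 0.1]], [[0, 0, 0], [0, 0, 0.17]], [[0, 0, 0], [0, 0, 0.17]], [[0, 0, 0], [0, 0, 0.17]], [[0, 0, 0], [0, 0, 0.17]], [[0, 0, 0], [0, 0, 0.17]]]}}

```text
t: 14.65
ee_pos: [0.5384, -0.395, 0.1308]
orientation: [-0.0, 0.974, 0.228, -0.0]
ft_force: [0.7, 0.5, -3.0]
opening: 0.0163
```

{"api": "move_arm", "payload": {"moves": [[[0, 0, 0], [0, 0, 0.17]], [[0, 0, 0], [0, 0, 0.17]], [[0, 0, 0], [0, 0, 0.127]], [[-0.008, -0.03, 0], [0, 0, 0]], [[-0.012, -0.045, 0], [0, 0, 0]], [[-0.012, -0.045, 0], [0, 0, 0]], [[-0.012, -0.045, 0], [0, 0, 0]], [[-0.012, -0.045, 0], [0, 0, 0]], [[-0.012, -0.045, 0], [0, 0, 0]], [[-0.012, -0.045, 0], [0, 0, 0]]]}}

```text
t: 15.9
ee_pos: [0.4583, -0.0936, 0.131]
orientation: [0.0, 1.0, -0.0, 0.0]
ft_force: [0.6, 0.9, -2.5]
opening: 0.0162
```

{"api": "move_arm", "payload": {"moves": [[[-0.012, -0.045, 0], [0, 0, 0]], [[-0.008, -0.03, 0], [0, 0, 0]], [[0, 0, 0], [0, 0, 0]], [[0, 0, 0], [0, 0, 0]]]}}

```text
t: 16.4
ee_pos: [0.4393, -0.0207, 0.1307]
orientation: [0.001, 1.0, -0.0, 0.0]
ft_force: [0.1, 0.1, -3.7]
opening: 0.0167
```

Run:
```python
from h import *
rel([.436,-.007,.0115],0)
```

```text
t 16.4 p [ 0.4393 -0.0207  0.1307] yaw -0.0 tilt [ 0.    -0.001 -1.   ] F [ 0.1  0.1 -3.7] open 0.0167 q [ 0.98  0.53 -1.21  2.13  0.65  0.92 -0.61]
 shift now [-0.0033 -0.0138  0.1192] turn [ 0.0013 -0.0005 -0.0008] shift after turn [-0.0033 -0.0137  0.1192]
```

{"api": "move_arm", "payload": {"moves": [[[-0.0033, -0.0137, 0.02], [0, 0, 0]], [[0, 0, 0.035], [0, 0, 0]], [[0, 0, 0.03], [0, 0, 0]], [[0, 0, 0.02], [0, 0, 0]], [[0, 0, 0.01], [0, 0, 0]], [[0, 0, 0.004], [0, 0, 0]], [[0, 0, 0.002], [0, 0, 0]], [[0, 0, 0], [0, 0, 0]]]}}

```text
t: 17.4
ee_pos: [0.4362, -0.0066, 0.0098]
orientation: [0.0, 1.0, -0.001, 0.0]
ft_force: [-0.0, 0.2, -3.1]
opening: 0.0163
```

{"api": "move_arm", "payload": {"moves": [[[0, 0, 0], [0, 0, 0]], [[0, 0, 0], [0, 0, 0]], [[0, 0, 0], [0, 0, 0]], [[0, 0, 0], [0, 0, 0]], [[0, 0, 0], [0, 0, 0]], [[0, 0, -0.02], [0, 0, 0]], [[0, 0, -0.04], [0, 0, 0]], [[0, 0, -0.04], [0, 0, 0]], [[0, 0, 0], [0, 0, 0]], [[0, 0, 0], [0, 0, 0]]], "hand": 1}}

```text
t: 18.65
ee_pos: [0.4354, -0.0069, 0.109]
orientation: [0.0, 1.0, -0.001, -0.0]
ft_force: [-1.0, 0.3, 0.0]
opening: 0.0854
```

Run:
```python
from h import *
c=ctrl.get_calibration("wrist");im=ctrl.grab_frame("wrist")
rel([.436,-.061,.011],0)
o=np.array([.436,-.0095])
for x in (-.052,.064):
    q=proj(c,[o[0],o[1]+x,.023]);print(q.round(1)); cv2.circle(im,[int(round(v)) for v in q],2,(255,0,0),-1)
np.save('c5.npy',c,allow_pickle=True)
cv2.imwrite('pics/w5.png',im[:,:,::-1])
```

```text
t 18.7 p [ 0.435  -0.0067  0.1086] yaw -0.1 tilt [-0.001 -0.    -1.   ] F [-0.4  0.3 -0.1] open 0.0854 q [ 0.91  0.55 -1.16  2.16  0.68  0.87 -0.67]
 shift now [0.0012 0.0542 0.0976] turn [ 0.0003  0.0013 -0.0013] shift after turn [0.001  0.0543 0.0976]
[258.5 272.3]
[258.3 110.9]
```

View pics/w5.png

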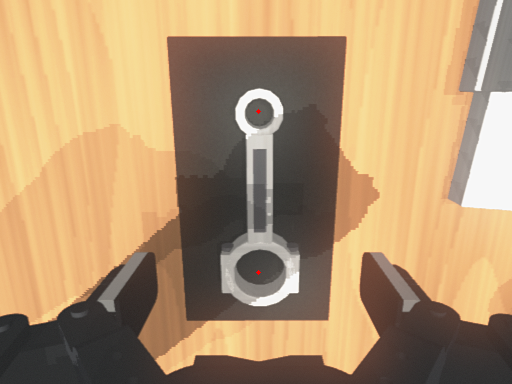

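The conrod lies flat at the mat's middle, with its small hole at (259,112) and big hole at about (260,270), as predicted. Next I take it by the big end's flats.

{"api": "move_arm", "payload": {"moves": [[[0.0015, 0.025, 0], [0, 0, 0]], [[0, 0.029, 0.01], [0, 0, 0]], [[0, 0, 0.03], [0, 0, 0]], [[0, 0, 0.03], [0, 0, 0]], [[0, 0, 0.02], [0, 0, 0]], [[0, 0, 0.008], [0, 0, 0]], [[0, 0, 0], [0, 0, 0]], [[0, 0, 0], [0, 0, 0]]]}}

```text
t: 19.7
ee_pos: [0.4376, -0.0602, 0.0117]
orientation: [-0.0, 1.0, -0.0, 0.0]
ft_force: [-0.0, 0.4, 0.7]
opening: 0.0854
```

{"api": "move_arm", "payload": {"moves": [[[0, 0, 0], [0, 0, 0]], [[0, 0, 0], [0, 0, 0]], [[0, 0, 0], [0, 0, 0]], [[0, 0, 0], [0, 0, 0]], [[0, 0, 0], [0, 0, 0]]], "hand": 0}}

```text
t: 20.32
ee_pos: [0.4375, -0.0607, 0.0122]
orientation: [0.001, 1.0, -0.0, 0.0]
ft_force: [-2.2, -0.4, 10.0]
opening: 0.056
```

{"api": "move_arm", "payload": {"moves": [[[0, 0, -0.02], [0, 0, 0]], [[0, 0, -0.035], [0, 0, 0]], [[0, 0, -0.035], [0, 0, 0]], [[0, 0, -0.03], [0, 0, 0]], [[0, 0, 0], [0, 0, 0]], [[0, 0, 0], [0, 0, 0]]]}}

```text
t: 21.08
ee_pos: [0.4363, -0.061, 0.1305]
orientation: [0.0, 1.0, -0.001, -0.001]
ft_force: [-0.0, -0.1, -3.1]
opening: 0.0557
```

Run:
```python
from h import *
o=np.array([.6075,.074]);y=np.radians(85.5);g=o-.052*np.array([np.cos(y),np.sin(y)])
print(g);rel([*g,.13],y-np.pi/2)
```

```text
[0.60342013 0.0221603 ]
t 21.07 p [ 0.4363 -0.061   0.1305] yaw -0.1 tilt [-0.001 -0.001 -1.   ] F [-0.  -0.1 -3.1] open 0.0557 q [ 1.07  0.53 -1.2   2.13  0.64  0.91 -0.51]
 shift now [ 0.167  -0.0834  0.0003] turn [0.0007 0.0012 0.0769] shift after turn [ 0.1601 -0.096   0.0005]
```

{"api": "move_arm", "payload": {"moves": [[[0, 0, 0], [0, 0, 0.077]], [[0.03, -0.018, 0], [0, 0, 0]], [[0.04, -0.024, 0], [0, 0, 0]], [[0.04, -0.024, 0], [0, 0, 0]], [[0.03, -0.018, 0], [0, 0, 0]], [[0.02, -0.012, 0], [0, 0, 0]], [[0, 0, 0], [0, 0, 0]], [[0, 0, 0], [0, 0, 0]], [[0, 0, 0], [0, 0, 0]]]}}

```text
t: 22.2
ee_pos: [0.603, 0.0219, 0.1305]
orientation: [0.001, 0.999, -0.039, -0.001]
ft_force: [-0.3, 0.4, -3.0]
opening: 0.0557
```

Run:
```python
from h import *
c=ctrl.get_calibration("wrist");im=ctrl.grab_frame("wrist")
o=np.array([.6075,.074]);y=np.radians(85.5);u=np.array([np.cos(y),np.sin(y)]);n=np.array([-u[1],u[0]])
rel([*(o-.052*u),.13],y-np.pi/2)
# predicted channel inner edges at top z .055, y=+-20 x=-12..90 ; pad corners
for X,Y,z in [(-.012,.02,.055),(.09,.02,.055),(.09,-.02,.055),(-.012,-.02,.055),(-.09,.022,.02),(-.09,-.022,.02),(.09,.02,.02),(.09,-.02,.02)]:
    q=proj(c,[*(o+X*u+Y*n),z]); print(X,Y,z,q.round(1)); cv2.circle(im,[int(round(v)) for v in q],2,(255,0,0),-1)
cv2.imwrite('pics/w6.png',cv2.resize(im,(768,576))[:,:,::-1])
```

```text
t 22.25 p [0.6032 0.0219 0.1309] yaw -4.5 tilt [-0.001 -0.001 -1.   ] F [-0.1  0.  -3.2] open 0.0556 q [ 0.63  0.74 -1.02  1.74  0.71  1.08 -0.71]
 shift now [ 0.0002 -0.0003  0.0009] turn [ 0.001  0.001 -0.   ] shift after turn [ 0.0002 -0.0003  0.0009]
-0.012 0.02 0.055 [226.7 146. ]
0.09 0.02 0.055 [222.  -39.4]
0.09 -0.02 0.055 [294.7 -39.4]
-0.012 -0.02 0.055 [289.8 146. ]
-0.09 0.022 0.02 [230.6 237.9]
-0.09 -0.022 0.02 [286. 238.]
0.09 0.02 0.02 [227.5 -19.1]
0.09 -0.02 0.02 [289.3 -19.1]
```

View pics/w6.png

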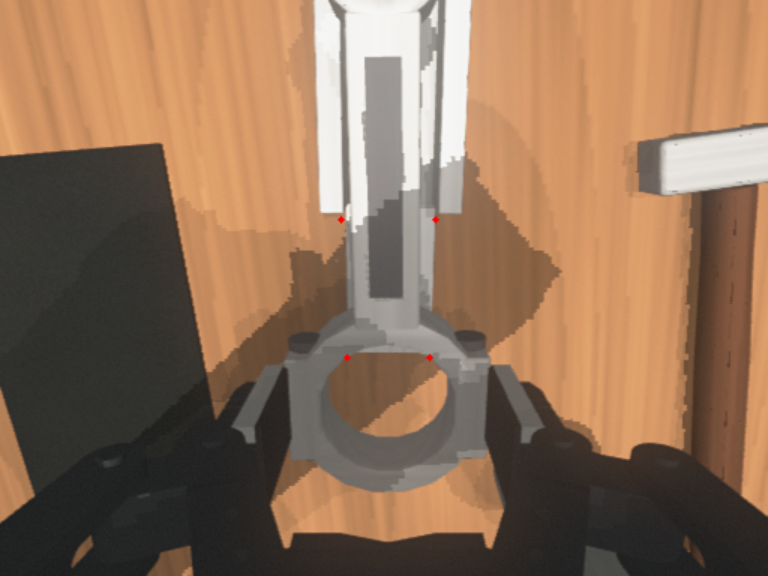

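The wrist view shows the rod above the channel. The observed cheek edges (inner about 344 and 438, end at row 213) are about 1 mm right of my prediction and 2 mm farther on. I'll correct for that and lower it.

{"api": "move_arm", "payload": {"moves": [[[0.001, -0.002, 0.015], [0, 0, 0]], [[0, 0, 0.025], [0, 0, 0]], [[0, 0, 0.02], [0, 0, 0]], [[0, 0, 0.015], [0, 0, 0]], [[0, 0, 0.01], [0, 0, 0]], [[0, 0, 0.008], [0, 0, 0]], [[0, 0, 0.004], [0, 0, 0]], [[0, 0, 0], [0, 0, 0]]]}}

```text
t: 23.25
ee_pos: [0.6054, 0.0248, 0.0344]
orientation: [-0.0, 0.999, -0.039, 0.0]
ft_force: [0.5, -0.7, -3.9]
opening: 0.0558
```

{"api": "move_arm", "payload": {"moves": [[[0, 0, 0.002], [0, 0, 0]], [[0, 0, 0.002], [0, 0, 0]], [[0, 0, 0.0015], [0, 0, 0]], [[0, 0, 0], [0, 0, 0]], [[0, 0, 0], [0, 0, 0]]]}}

```text
t: 23.88
ee_pos: [0.6056, 0.0246, 0.0294]
orientation: [0.0, 0.999, -0.039, 0.0]
ft_force: [-2.2, -1.1, 4.7]
opening: 0.0555
```

Contact is made (+4.7 N). Releasing and lifting straight up.

{"api": "move_arm", "payload": {"moves": [[[0, 0, 0], [0, 0, 0]], [[0, 0, 0], [0, 0, 0]], [[0, 0, 0], [0, 0, 0]], [[0, 0, 0], [0, 0, 0]], [[0, 0, -0.01], [0, 0, 0]], [[0, 0, -0.03], [0, 0, 0]], [[0, 0, -0.04], [0, 0, 0]], [[0, 0, -0.02], [0, 0, 0]], [[0, 0, 0], [0, 0, 0]], [[0, 0, 0], [0, 0, 0]]], "hand": 1}}

```text
t: 25.12
ee_pos: [0.6046, 0.0242, 0.1277]
orientation: [0.0, 0.999, -0.039, -0.001]
ft_force: [0.5, 0.2, -0.3]
opening: 0.0856
```

Run:
```python
from h import *
rel([.59,.278,.33],np.radians(-10))
im=ctrl.grab_frame("wrist"); sc=ctrl.grab_frame("scene")
a=im[0:300,130:430]; 
b=cv2.resize(sc[140:250,200:370],None,fx=300/110,fy=300/110,interpolation=cv2.INTER_CUBIC)
cv2.imwrite('pics/w7.png',np.hstack([a,b])[:,:,::-1]); print(a.shape,b.shape)
```

```text
t 25.12 p [0.6046 0.0242 0.1277] yaw -4.5 tilt [-0.002 -0.001 -1.   ] F [ 0.5  0.2 -0.3] open 0.0856 q [ 0.62  0.75 -1.01  1.74  0.71  1.08 -0.72]
 shift now [-0.0347 -0.2517 -0.2024] turn [0.0008 0.0014 0.0963] shift after turn [-0.0584 -0.2474 -0.2023]
(300, 300, 3) (300, 464, 3)
```

View pics/w7.png

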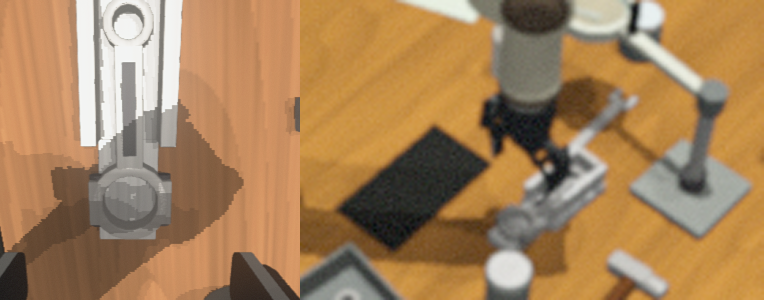

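The views show the rod seated: small end in the channel, big end on the open pad, magnifier arm clear. Now I go back to the grip.

{"api": "move_arm", "payload": {"moves": [[[0, 0, -0.03], [0, 0, 0]], [[0, 0, -0.03], [0, 0, -0.1835]], [[0, 0, -0.03], [0, 0, -0.1835]], [[0, 0, -0.03], [0, 0, -0.1835]], [[0, 0, -0.03], [0, 0, -0.1835]], [[0, 0, -0.03], [0, 0, -0.1835]], [[0, 0, -0.02], [0, 0, -0.1835]], [[0, 0, 0], [0, 0, -0.1835]], [[0, 0, 0], [0, 0, -0.1835]]]}}

```text
t: 26.35
ee_pos: [0.6052, 0.0246, 0.3278]
orientation: [-0.001, 0.766, 0.643, -0.0]
ft_force: [-0.3, -0.3, 0.2]
opening: 0.0852
```

{"api": "move_arm", "payload": {"moves": [[[0.03, -0.007, 0], [0, 0, 0]], [[0.04, -0.01, 0], [0, 0, 0]], [[0.04, -0.01, 0], [0, 0, 0]], [[0.04, -0.01, 0], [0, 0, 0]], [[0.04, -0.01, 0], [0, 0, 0]], [[0.04, -0.009, 0], [0, 0, 0]], [[0.018, -0.004, 0], [0, 0, 0]], [[0, 0, 0], [0, 0, 0]], [[0, 0, 0], [0, 0, 0]]]}}

```text
t: 27.48
ee_pos: [0.5912, 0.2783, 0.3279]
orientation: [0.0, 0.768, 0.64, -0.001]
ft_force: [0.8, 0.0, 0.1]
opening: 0.0853
```

Run:
```python
from h import *
rel([.5905,.2793,.229],np.radians(79.65))
c=ctrl.get_calibration("wrist");im=ctrl.grab_frame("wrist")
for X in ([.591,.2793,.265],[.7435,.2515,.221]): print(proj(c,X).round(0))
hsv=cv2.cvtColor(im,cv2.COLOR_RGB2GRAY)
np.save('w8.npy',im)
# dark pixels blob away from the fingers
m=(hsv[:, :]<45).astype(np.uint8); n,l,st,ce=cv2.connectedComponentsWithStats(m)
for i in range(1,n):
    if st[i,4]>150: print(st[i],ce[i].round(0))
```

```text
t 27.48 p [0.5912 0.2783 0.3279] yaw 79.6 tilt [-0.001 -0.001 -1.   ] F [0.8 0.  0.1] open 0.0853 q [ 0.29  0.77 -1.35  1.4   0.75  1.54  0.38]
 shift now [ 0.001  -0.0008  0.0989] turn [-0.0007  0.0013 -0.0012] shift after turn [ 0.0009 -0.0009  0.0989]
[259. 211.]
[259. 362.]
[   0   11  113  109 7489] [42. 73.]
[    0   243   512   141 30523] [272. 338.]
```

Run:
```python
import numpy as np,cv2
g=cv2.cvtColor(np.load('w8.npy'),cv2.COLOR_RGB2GRAY)
for r in range(170,266,10): print(r,g[r,215:305:5])
```

```text
170 [ 96  96  99  91  90  97  89 117 114 117 122 130 107 108 106 103 104 103]
180 [ 96  95 100  89  91  90  83 118  52  53  56 149 100 104 100  99  98 117]
190 [ 95  95  99  94  93  91  87  50  50  53  51  52  91  94  93  94 130 134]
200 [135 137 138 139  89  89  84  50  56  56  52  51  88  90  93  95 132 127]
210 [130 129 144 134 133 132  84  51  55  57  58  55  78  79  83 101 142 117]
220 [114 138 150 154 164 147 147 164  54  57  54 163 141 127 114 173 173 156]
230 [177 176 178 175 167 144 147 162 167 166 167 167 174 174 172 174 173 169]
240 [170 174 170 162 161 164 144 157 165 167 167 167 175 171 172 172 171 169]
250 [126 170 159 159 159 161 160 153 165 167 168 164 171 171 170 170 171 170]
260 [150 169 168 161 159 156 157 151 167 168 170 166  93 172 171 169 167 168]
```

The dark grip spans columns 250–270 and rows 178–222, centred where predicted. I'll descend and grip.

{"api": "move_arm", "payload": {"moves": [[[0.001, -0.001, 0.03], [0, 0, 0]], [[0, 0, 0.035], [0, 0, 0]], [[0, 0, 0.025], [0, 0, 0]], [[0, 0, 0.007], [0, 0, 0]], [[0, 0, 0], [0, 0, 0]], [[0, 0, 0], [0, 0, 0]]]}}

```text
t: 28.28
ee_pos: [0.5905, 0.2813, 0.2332]
orientation: [0.0, 0.768, 0.64, 0.001]
ft_force: [-1.0, 0.4, 0.8]
opening: 0.0856
```

{"api": "move_arm", "payload": {"moves": [[[0, 0, 0], [0, 0, 0]], [[0, 0, 0], [0, 0, 0]], [[0, 0, 0], [0, 0, 0]], [[0, 0, 0], [0, 0, 0]], [[0, 0, 0], [0, 0, 0]], [[0, 0, 0], [0, 0, 0]]], "hand": 0}}

```text
t: 29.02
ee_pos: [0.5901, 0.2806, 0.2321]
orientation: [0.0, 0.768, 0.64, 0.0]
ft_force: [-1.5, -0.2, 3.4]
opening: 0.0163
```

Run:
```python
from h import *
rel([.5905,.2793,.229],np.radians(79.65))
s,p,R=tcp(); d=p[:2]-[.7435,.2515]; print(np.hypot(*d),np.degrees(np.arctan2(d[1],d[0]))%360)
```

```text
t 29.02 p [0.5901 0.2806 0.2321] yaw 79.6 tilt [ 0. -0. -1.] F [-1.5 -0.2  3.4] open 0.0163 q [ 0.28  0.84 -1.29  1.52  0.82  1.39  0.32]
 shift now [-0.0012  0.0007  0.0031] turn [ 0.0002  0.0001 -0.0002] shift after turn [-0.0012  0.0007  0.0031]
0.15616693124361908 169.25422368489598
```

{"api": "move_arm", "payload": {"moves": [[[-0.0093, 0.0003, 0], [0, 0, -0.06]], [[-0.0174, 0.001, 0], [0, 0, -0.112]], [[-0.0174, 0.001, 0], [0, 0, -0.112]], [[-0.0174, 0.001, 0], [0, 0, -0.112]], [[-0.0174, 0.001, 0], [0, 0, -0.112]], [[-0.0174, 0.001, 0], [0, 0, -0.112]]]}}

```text
t: 29.78
ee_pos: [0.6028, 0.1871, 0.2321]
orientation: [-0.0, 0.534, 0.845, 0.001]
ft_force: [3.1, 4.1, -0.7]
opening: 0.0162
```

{"api": "move_arm", "payload": {"moves": [[[-0.0174, 0.001, 0], [0, 0, -0.112]], [[-0.0174, 0.001, 0], [0, 0, -0.112]], [[-0.0174, 0.001, 0], [0, 0, -0.112]], [[-0.0174, 0.001, 0], [0, 0, -0.112]], [[-0.0078, 0.0002, 0], [0, 0, -0.05]], [[0, 0, 0], [0, 0, 0]], [[0, 0, 0], [0, 0, 0]], [[0, 0, 0], [0, 0, 0]]]}}

```text
t: 30.78
ee_pos: [0.6518, 0.1282, 0.2321]
orientation: [0.001, 0.312, 0.95, 0.001]
ft_force: [4.5, 3.1, 0.3]
opening: 0.0164
```

Run:
```python
from h import *
rel([.6513,.1269,.229],np.radians(143.5))
s,p,R=tcp(); d=p[:2]-[.7435,.2515]; print(np.hypot(*d),np.degrees(np.arctan2(d[1],d[0]))%360)
```

```text
t 30.77 p [0.6518 0.1282 0.2321] yaw 143.7 tilt [ 0.002  0.001 -1.   ] F [4.5 3.1 0.3] open 0.0164 q [ 0.55  0.99 -1.47  1.5   0.99  1.52  1.61]
 shift now [-0.0003 -0.0014  0.0031] turn [0.0022 0.0009 0.0029] shift after turn [-0.0003 -0.0014  0.0031]
0.15361261503113408 233.37074891324568
```

{"api": "move_arm", "payload": {"moves": [[[0, 0, 0], [0, 0, 0]], [[0, 0, 0], [0, 0, 0]], [[0, 0, 0], [0, 0, 0]], [[0, 0, 0], [0, 0, 0]], [[0, 0, 0], [0, 0, 0]], [[0, 0, -0.015], [0, 0, 0]], [[0, 0, -0.035], [0, 0, 0]], [[0, 0, -0.05], [0, 0, 0]], [[0, 0, -0.01], [0, 0, 0]]], "hand": 1}}

```text
t: 31.9
ee_pos: [0.6519, 0.1291, 0.3473]
orientation: [0.002, 0.311, 0.95, 0.002]
ft_force: [-0.1, 0.9, -0.1]
opening: 0.0855
```

{"api": "move_arm", "payload": {"moves": [[[0, -0.03, 0], [0, 0, 0]], [[0, -0.045, 0], [0, 0, 0]], [[0, -0.045, 0], [0, 0, 0]], [[0, -0.045, 0], [0, 0, 0]], [[0, -0.045, 0], [0, 0, 0]], [[0, -0.045, 0], [0, 0, 0]], [[0, -0.045, 0], [0, 0, 0]], [[0, -0.045, 0], [0, 0, 0]], [[0, -0.03, 0], [0, 0, 0]], [[0, 0, 0], [0, 0, 0]]]}}

```text
t: 33.15
ee_pos: [0.4278, -0.1774, 0.3417]
orientation: [-0.0, 0.314, 0.949, -0.001]
ft_force: [0.6, 0.8, -0.1]
opening: 0.0856
```

Run:
```python
from h import *
rel([.6513,.1269,.229],np.radians(143.5))
im=ctrl.grab_frame("top")[:,:,::-1]; sc=ctrl.grab_frame("scene")[:,:,::-1]
a=cv2.resize(im[110:230,140:260],(480,480),interpolation=cv2.INTER_CUBIC)
b=cv2.resize(sc[130:280,210:310],(320,480),interpolation=cv2.INTER_CUBIC)
cv2.imwrite('pics/fin.png',np.hstack([a,b]))
c=ctrl.get_calibration("top")
for X in ([.6085,.0765,.211],[.6085,.0765,.055]): print(((proj(c,X)-[140,110]+.5)*4-.5).round(0))
```

```text
t 33.15 p [ 0.4278 -0.1774  0.3417] yaw 143.4 tilt [-0.001 -0.002 -1.   ] F [ 0.6  0.8 -0.1] open 0.0856 q [ 1.63  0.31 -1.53  1.83  0.33  1.31  2.53]
 shift now [0.0021 0.3779 0.1117] turn [-0.0027  0.0002 -0.0022] shift after turn [0.0013 0.3776 0.1127]
[312. 237.]
[323. 262.]
```

View pics/fin.png

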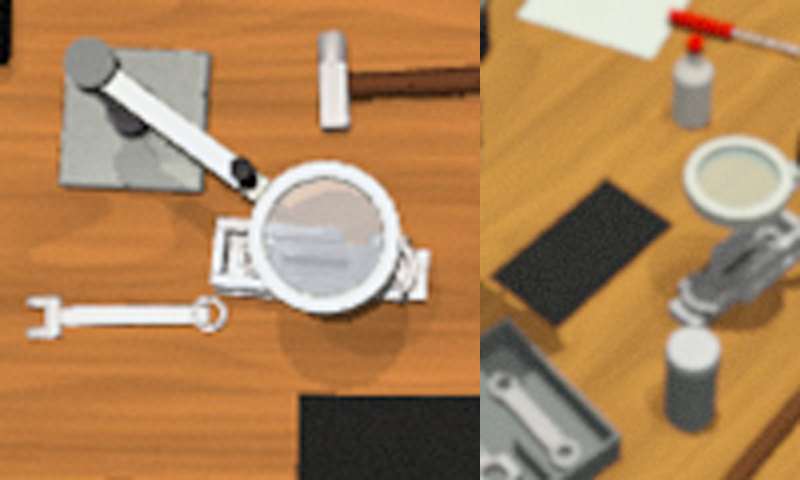

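```bash
python3 -c "
from rig import ctrl
print(ctrl.finish_job())"
```

```text
the job is handed in; nothing more can be done
None
```

The job is handed in at about 33 s of the 72 s allowed; no verdict was reported.

- **Magnifier out:** I swung the arm about 66° to the robot's left by its grip and let go.
- **Rod to the mat:** I took the longest rod from the crate by its shank, laid it flat in the middle of the mat and released it.
- **Rod to the cradle:** I took it again by the big end's flats and lowered it into the cradle until I felt contact. After release, the wrist and scene views showed the small end in the channel and the big end on the open pad.
- **Magnifier back:** I swung the arm back, released it and withdrew the robot. The arm now points along about 233.4°, roughly joint value +0.02 rad.

**Checks that disagreed:**
- **Lens centring:** the last top view puts the lens centre about 10 mm from my estimate of the cradle's middle. About 8 mm of that is along the arm, so swinging cannot remove it. I left the remaining 6 mm or so across the arm alone.
- **Blurred measurement:** one wrist measurement of the rod in the crate, taken while the arm was still settling, was about 12 mm off. I discarded it and confirmed the position with a second picture.

**Contact and other parts:** The largest wrist force I read was about 15 N, with readings taken only at the end of each move. I touched no other parts or tools, and those in the last view had not moved.

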